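# Refill the dehumidifier pod from the drying-ball carton

## Task

Refill the open red dehumidifier pod: while the carton lies in its sloped stand, pull its folded spout (the one with the orange tab) all the way out, then take the carton, tip it spout-first low over the pod and pour all five drying balls in. Lay the empty carton flat, window up, in the green paper-recycling tray and let go of it; leave the pod standing where it is and everything else undisturbed.

Things in the scene. Friction and masses are not known exactly. Their poses are not given: they have to be found in the camera images.
- carton: white and blue carton 150 (x) x 62 (y) x 56 (z) mm, 3 mm walls, about 0.16 kg plus the balls. Origin at the centre of its underside, x along it to the spout end, z out of its upper face, which has a clear window. It starts lying in the stand, x pointing 30 degrees above level, balls at its low end; its side panels, 62 mm apart, are free to be gripped midway with the tool square to the slope
- spout (a joint): angle of the blue spout, rad: 0 folded flat on the carton's end, 1.3 (its stop) fully out; it stays where left (friction 0.05 N m, about 0.8 N at the tab). Swings outward and down about the lower edge of the end. Panel 55 mm wide, 50 mm long from the hinge, 3 mm thick, with two cheeks 51 mm apart that fold into the carton
- spout_hinge (a point): middle of the spout's hinge line (the carton's y direction), on the carton at carton x = 75, z = 3 mm
- spout_tab (a point): middle of the free edge of the orange pull tab, 76 mm from the hinge. The tab, 32 mm wide and 3 mm thick, carries on the panel's plane: folded, it stands 23 mm proud of the carton's upper face, in line with the carton's end, and can be pinched or hooked from behind over the carton. With the spout out it is the end of the chute
- stand: grey fixed sheet-metal stand with a bed sloping at 30 degrees, 80 mm wide, about 150 mm long. Origin under its centre, x horizontally uphill (the same heading as the carton's x). The carton's origin starts 56 mm above it. A ledge stands 30 mm over the bed at the low end and 8 mm lips stand 35 mm to either side of the carton's centre line
- pod: open red plastic dehumidifier pod, loose, about 0.3 kg, round, 120 mm outside, 72 mm tall, wall 4 mm, floor 5 mm thick, white vent slots round it, its loop handle folded down round its -x side below the rim, reaching 76 mm from its axis. Origin under its centre
- tray: green fixed paper-recycling tray, 262 mm (x) x 160 mm (y) outside, 40 mm tall, walls and floor 4 mm. Origin under its centre. The carton with its spout out is about 225 mm long and fits along x, best with its body centre about 35 mm back from the tray's centre
- ball1: one of the five orange drying balls, 24 mm across, in the carton at the start; origin at its centre
- ball2: one of the five orange drying balls, 24 mm across, in the carton at the start; origin at its centre
- ball3: one of the five orange drying balls, 24 mm across, in the carton at the start; origin at its centre
- ball4: one of the five orange drying balls, 24 mm across, in the carton at the start; origin at its centre
- ball5: one of the five orange drying balls, 24 mm across, in the carton at the start; origin at its centre
- mug: white ceramic mug, 80 mm across, 95 mm tall, handle at its +y; origin under its centre
- mirror: steel dental mirror lying flat, about 180 mm long and 8 mm thick; origin at the middle of its handle's underside, x towards the mirror disc
- dome_box: yellow plastic dome dispenser, round, 84 mm across, 85 mm tall with a domed top; origin under its centre
- pod_lid: the pod's red lid lying on the table, a disc 124 mm across, 19 mm tall; origin under its centre
- wipes: blue wipes tub with a white cap, 80 mm across, 130 mm tall; origin under its centre
- aid_case: grey hearing-aid case, 85 x 58 x 30 mm; origin under its centre
- brush: small cleaning brush lying flat, 140 mm long; origin at the middle of its underside

How it is judged:
By the outcome, as a careful person would: the job done as asked, in the order asked, and still so for the second after the job is handed in, with the robot touching nothing.
It also fails if it takes over 58 s, if anything falls off the work surface, if the arm or the gripper's body presses on something with over 40 N, if the wrist force passes 120 N, or if a joint passes its speed limit or range.

## Robot

A 6-joint arm with a two-finger parallel gripper is mounted at the origin on the work surface. World frame = base frame: x ahead of the robot, y to its left, z up, the work surface at z = 0. Lengths are in m, angles in degrees, forces in N, time in s.
With the tool pointing down it reaches from about 0.3 to 0.75 m from the base axis. Payload 8.5 kg.
Tool frame: the origin (TCP) lies at the very end of the fingers, on their centre line; the grasp point (between the pads) lies 19 mm behind it (env.pinch_z is the distance from the TCP to the grasp point, in m); z points along the fingers, y is the line along which they close (so a half turn about z gives the same grasp; the last joint's range is limited). The gripper opens to 85 mm and grips with 20 to 120 N. Pads are 22 mm wide; open, the fingers measure 114 mm over their backs; the gripper's body (76 mm by 85 mm) begins 54 mm behind the grasp point. The pads swing forward as they close: fully open they stand 13 mm farther back than shut.
Start: joints at [-88.482, 21.807, 74.336, -0, 83.858, -12.336], TCP at [0.132, -0.534, 0.231] pointing down, gripper open.
Joint ranges: [-178.18, 178.18], [-50.72, 133.34], [12.68, 142.11], [-81.47, 261.47], [9.98, 163.14], [-165.26, 165.26]. Speed limits (degrees/s): [136.94, 136.94, 180, 180, 180, 180].

## Interface

Orientations are given as a 3x3 rotation matrix whose columns are the frame's x, y, z axes.
In Python, from rig import env, viewer gives the robot as it stands.
- The arm moves only by the tool drive_tool, never from a script. Its argument "series" is a list of rows, each a list of 3 entries, a list of its own where there are three numbers: the shift along the tool's x, y, z in m, then the turn about the tool's z in degrees, then the finger opening in m, from 0 to 0.0854. A call has 1 to 20 rows; each row is the pose to reach, as a shift and turn from the pose commanded when the call began, along the tool's axes at that moment; what a row does not reach only later rows make up. A row lasts 1/10 s, in which the tool goes at most 50 mm and 8.59 degrees, less where a joint would pass 70% of its speed; a pose out of reach is approached as far as the arm can. A call with a gripper value outside its range is refused whole. The fingers move at their own pace and stop on an object; "newtons" is the grip in N (left out, the last holds). Time passes only in rows, so rows that repeat a pose let the fingers close. It gives the time, the measured TCP pose, the force, the opening and the grip force at its end, in the units of the state.
- env.observe(): the state, without advancing time (a new reading comes with each control period).
- viewer.get_image(name): name is "scene" or "top" or "wrist"; returns a dict with "img" (480x640x3 uint8, red, green, blue), "depth" (480x640 float32, m along the optical axis (not along the pixel's ray), 0 where there is no reading), "camera_matrix" (3x3 intrinsics, pixels), "rvec" (rotation vector, rad) and "tvec" (3), from world to camera coordinates, as OpenCV has them. Camera axes: x right, y down, z forward; pixel columns grow to the right and rows downward; lengths in m; the calibration is good to about 2 mm. The wrist camera is an equidistant fisheye: a pixel r from the principal point sees the ray r / f radians off the axis. A picture is of the moment at which its call begins.
- env.close_job(): hands the job in; it is judged then, once.
The state is a dict: "time_s": time; "q": joint angles; "qvel": joint speeds; "joint_efforts": joint torques, N m; "position": TCP position; "tool_rot": TCP orientation; "ft_force": force on the tool from outside, world axes, zero at the start; "wrist_torque": the same for the moment, N m; "grip_width": finger opening in m; "gripper_force": force on a finger pad.
Only numpy, scipy, OpenCV 4.12 (cv2) and the standard library are available. Lean on these libraries where they do the work, as an engineer would, in place of code of your own. Each camera call takes 0.05 s, during which the arm holds its last target. There are 200 camera calls.

## Working session

There is one attempt and no reset: what is moved stays moved. The work goes in short steps, Python scripts to look and compute and a tool call to move; the robot and the scene stay as the last step left them, time stands still between calls to the robot, and variables do not carry over. Pictures are saved under pics/ and viewed, at most 10 in all, crops included, and the job is handed in when it is done.

Besides the shell and the picture viewer there is one more tool, called after "Call:" as name(argument=value, ...), one argument or row to a line, values as JSON. drive_tool: Moves the arm, as the interface text tells. Its arguments: {"type":"object","properties":{"series":{"type":"array"},"newtons":{"type":"number"}},"required":["series"]}

```bash
ls; mkdir -p pics; python3 - <<'E'
from rig import env, viewer
import cv2,numpy as np
print([a for a in dir(env) if a[0]!='_'], env.pinch_z)
for n in ["scene","top"]:
    d=viewer.get_image(n); np.savez(f"{n}0.npz",**d); cv2.imwrite(f"pics/{n}0.png",d["img"][:,:,::-1])
o=env.observe(); print({k:np.round(v,3).tolist() for k,v in o.items()})
E
```

```text
pics
['MotionError', 'close_job', 'observe', 'pinch_z'] 0.0187
{'time_s': 0.1, 'q': [-88.484, 21.838, 74.378, 0.001, 83.857, -12.337], 'qvel': [-0.004, -0.04, -0.098, 0.015, -0.002, -0.015], 'joint_efforts': [0.002, -44.922, -23.166, -0.0, 0.004, 0.0], 'position': [0.132, -0.534, 0.231], 'tool_rot': [[0.971, 0.239, -0.0], [0.239, -0.971, 0.001], [0.0, -0.001, -1.0]], 'ft_force': [-0.168, -0.258, 0.802], 'wrist_torque': [0.036, 0.023, -0.0], 'gripper_force': 0.0, 'grip_width': 0.085}
```

View pics/scene0.png

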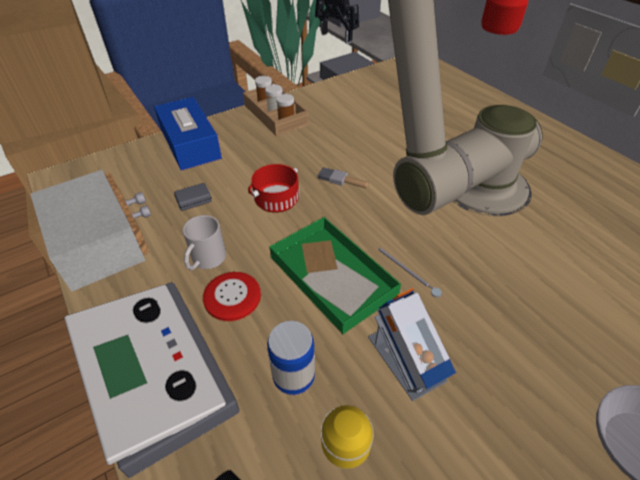

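View pics/top0.png

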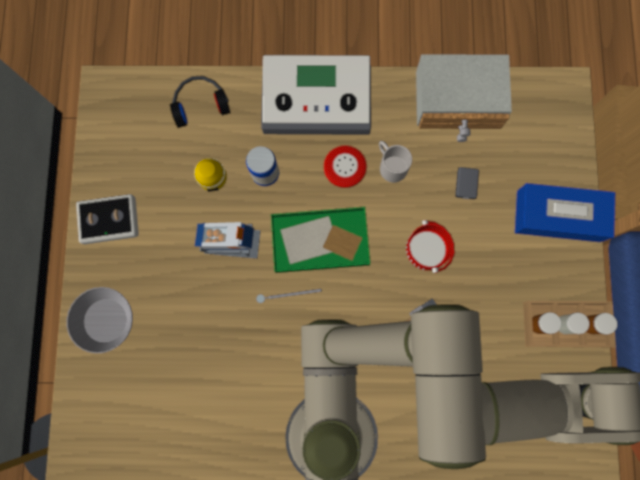

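```bash
cat > h.py <<'E'
import numpy as np,cv2
def cloud(d):
    R=cv2.Rodrigues(np.array(d["rvec"],float))[0];t=np.array(d["tvec"],float).ravel();K=d["camera_matrix"];Z=d["depth"]
    v,u=np.mgrid[0:480,0:640]
    P=np.stack([(u-K[0,2])/K[0,0]*Z,(v-K[1,2])/K[1,1]*Z,Z],-1)
    W=(P-t)@R; W[Z==0]=np.nan
    return W
def hsv(d): return cv2.cvtColor(d["img"],cv2.COLOR_RGB2HSV)
def load(n): return dict(np.load(n))
E
python3 - <<'E'
from h import *
for n,b in [("top",(185,210,270,265)),("scene",(360,280,470,405))]:
    d=load(n+"0.npz");u0,v0,u1,v1=b
    cv2.imwrite(f"pics/c{n}.png",cv2.resize(d["img"][v0:v1,u0:u1,::-1],None,fx=6 if n=="top" else 4.5,fy=6 if n=="top" else 4.5,interpolation=cv2.INTER_CUBIC))
a=cv2.imread("pics/ctop.png");b=cv2.imread("pics/cscene.png");H=a.shape[0]+0
im=np.zeros((600,800,3),np.uint8);a=cv2.resize(a,(400,int(a.shape[0]*400/a.shape[1])));b=cv2.resize(b,(400,int(b.shape[0]*400/b.shape[1])))
im[:a.shape[0],:400]=a;im[:b.shape[0],400:]=b;cv2.imwrite("pics/crops.png",im)
d=load("top0.npz");W=cloud(d)
for n,(u,v) in dict(podc=(430,246),trayc=(320,240),carton=(230,236),lowend=(205,238),tab=(240,232),table=(330,210),hiend=(250,230),mug=(396,163),lid=(345,166)).items(): print(n,W[v,u].round(3))
h=hsv(d)
for n,lo,hi,b in [("tray",(50,120,40),(75,255,255),(265,200,375,280)),("pod",(0,150,90),(6,255,255),(400,215,460,275))]:
    m=np.zeros((480,640),bool);u0,v0,u1,v1=b;m[v0:v1,u0:u1]=cv2.inRange(h,lo,hi)[v0:v1,u0:u1]>0
    P=W[m];P=P[~np.isnan(P[:,0])];zt=np.percentile(P[:,2],95);Q=P[P[:,2]>zt-.012]
    print(n,zt.round(3),Q[:,:2].min(0).round(3),Q[:,:2].max(0).round(3),cv2.minAreaRect(Q[:,:2].astype(np.float32)*1000),cv2.minEnclosingCircle(Q[:,:2].astype(np.float32)*1000))
E
```

```text
podc [ 0.511 -0.27   0.005]
trayc [0.526 0.035 0.002]
carton [0.513 0.265 0.126]
lowend [0.515 0.339 0.084]
tab [0.519 0.236 0.151]
table [0.604 0.007 0.037]
hiend [0.532 0.216 0.111]
mug [ 0.751 -0.179  0.001]
lid [ 0.735 -0.034  0.022]
tray 0.039 [ 0.434 -0.099] [0.613 0.168] ((523.5800170898438, 34.56858825683594), (159.53799438476562, 258.5045166015625), 4.936368465423584) ((522.5549926757812, 34.9688606262207), 149.26596069335938)
pod 0.073 [ 0.443 -0.321] [ 0.563 -0.201] ((501.8466491699219, -261.332275390625), (115.94497680664062, 118.54960632324219), 44.06853485107422) ((502.4799499511719, -260.5052795410156), 61.074275970458984)
```

View pics/crops.png

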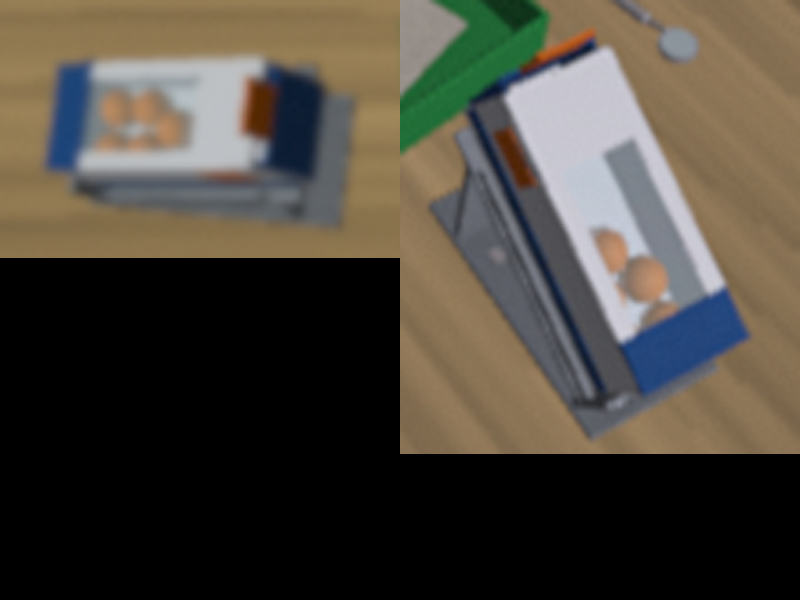

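```bash
cat > fit.py <<'E'
from h import *
for n,lo in (("top",0.03),("scene",0.03)):
    d=load(n+"0.npz");W=cloud(d);h=hsv(d)
    m=(W[...,2]>.06)&(W[...,0]>.43)&(W[...,0]<.60)&(W[...,1]>.17)&(W[...,1]<.40)
    white=m&(h[...,1]<60)&(h[...,2]>150)
    P=W[white]
    # robust plane
    best=0;rng=np.random.default_rng(0)
    for _ in range(500):
        a=P[rng.choice(len(P),3,False)];nn=np.cross(a[1]-a[0],a[2]-a[0]);nn/=np.linalg.norm(nn)+1e-12;nn*=np.sign(nn[2])
        k=np.abs((P-a[0])@nn)<.002
        if nn[2]>.7 and k.sum()>best: best=k.sum();bk=k
    Q=P[bk];c=Q.mean(0);nn=np.linalg.svd(Q-c)[2][2];nn*=np.sign(nn[2])
    tilt=np.degrees(np.arccos(nn[2]));head=np.degrees(np.arctan2(-nn[1],-nn[0]))
    A=W[m];A=A[np.abs((A-c)@nn)<.003]  # all top face points
    xa=np.array([-nn[0],-nn[1],0]);xa/=np.linalg.norm(xa);ya=np.cross([0,0,1],xa);xs=np.cross(ya,nn)
    uv=np.c_[(A-c)@xs,(A-c)@ya].astype(np.float32)*1000
    r=cv2.minAreaRect(uv);print(n,len(P),best,"tilt",tilt.round(2),"head",head.round(2),"rect",r)
    print(" pct x",np.percentile(uv[:,0],[1,99]).round(1),"y",np.percentile(uv[:,1],[1,99]).round(1))
    ctr=c+xs*np.percentile(uv[:,0],[1,99]).mean()/1000+ya*r[0][1]/1000
    print(" face rect centre",(c+xs*r[0][0]/1000+ya*r[0][1]/1000).round(4)," origin",(c+xs*r[0][0]/1000+ya*r[0][1]/1000-nn*.056).round(4))
    o=m&(h[...,0]<15)&(h[...,1]>150)&(W[...,1]<.26);T=W[o]
    T=T[(T-c)@nn>.003];print(" tab",len(T),T.mean(0).round(4) if len(T) else 0, T.max(0) if len(T) else 0)
E
python3 fit.py
```

```text
top 566 301 tilt 30.23 head -93.72 rect ((-15.345382690429688, -0.3487739562988281), (63.749332427978516, 163.595458984375), 89.15154266357422)
 pct x [-93.6  64.1] y [-30.7  30.9]
 face rect centre [0.5217 0.2991 0.1063]  origin [0.5199 0.2709 0.0579]
 tab 45 [0.516  0.2359 0.1571] [0.52772658 0.24113957 0.16698729]
scene 1825 1602 tilt 30.12 head -94.97 rect ((-18.432483673095703, -1.7864303588867188), (64.148681640625, 158.47161865234375), 89.728759765625)
 pct x [-96.   51.6] y [-32.4  29.4]
 face rect centre [0.5228 0.302  0.1054]  origin [0.5203 0.2741 0.0569]
 tab 39 [0.5197 0.2429 0.1639] [0.53347089 0.2457539  0.16769403]
```

Call:
drive_tool(
  series=[
    [[0.567,-0.683,0.0],-71.5,0.0],
    [[0.567,-0.683,0.0],-71.5,0.0],
    [[0.567,-0.683,0.0],-71.5,0.0],
    [[0.567,-0.683,0.0],-71.5,0.0],
    [[0.567,-0.683,0.0],-71.5,0.0],
    [[0.567,-0.683,0.0],-71.5,0.0],
    [[0.567,-0.683,0.0],-71.5,0.0],
    [[0.567,-0.683,0.0],-71.5,0.0],
    [[0.567,-0.683,0.0],-71.5,0.0],
    [[0.567,-0.683,0.0],-71.5,0.0],
    [[0.567,-0.683,0.0],-71.5,0.0],
    [[0.567,-0.683,0.0],-71.5,0.0],
    [[0.567,-0.683,0.0],-71.5,0.0],
    [[0.567,-0.683,0.0],-71.5,0.0],
    [[0.567,-0.683,0.0],-71.5,0.0],
    [[0.567,-0.683,0.0],-71.5,0.0],
    [[0.567,-0.683,0.0],-71.5,0.0],
    [[0.567,-0.683,0.0],-71.5,0.0],
    [[0.567,-0.683,0.0],-71.5,0.0],
    [[0.567,-0.683,0.0],-71.5,0.0],
  ],
  newtons=40,
)

```text
time_s: 2.1
position: [0.5184, 0.2652, 0.2305]
tool_rot: [[0.08, 0.997, -0.002], [0.997, -0.08, -0.001], [-0.001, -0.001, -1.0]]
ft_force: [-0.1, 0.7, 0.4]
grip_width: -0.0
gripper_force: 0.0
```

Call:
drive_tool(
  series=[
    [[0,0.001,0.05],0,0],
    [[0,0.001,0.083],0,0],
    [[0,0.001,0.083],0,0],
    [[-0.01,0.001,0.083],0,0],
    [[-0.02,0.001,0.083],0,0],
    [[-0.03,0.001,0.083],0,0],
    [[-0.04,0.001,0.083],0,0],
    [[-0.05,0.001,0.083],0,0],
    [[-0.057,0.001,0.086],0,0],
    [[-0.064,0.001,0.088],0,0],
    [[-0.07,0.001,0.09],0,0],
    [[-0.074,0.001,0.092],0,0],
    [[-0.077,0.001,0.094],0,0],
    [[-0.077,0.001,0.094],0,0],
  ],
)

```text
time_s: 3.5
position: [0.5133, 0.1877, 0.1369]
tool_rot: [[0.081, 0.997, -0.001], [0.997, -0.081, -0.0], [-0.0, -0.001, -1.0]]
ft_force: [0.7, -1.2, -0.5]
grip_width: 0.0001
gripper_force: 0.0
```

```bash
cat > look.py <<'E'
import sys
from rig import viewer
from h import *
n,f=sys.argv[1:3];d=viewer.get_image(n);np.savez(f+".npz",**d);im=d["img"][:,:,::-1]
if len(sys.argv)>3:
    u0,v0,u1,v1=map(int,sys.argv[3:7]);im=im[v0:v1,u0:u1];k=min(800/im.shape[1],600/im.shape[0]);im=cv2.resize(im,None,fx=k,fy=k,interpolation=cv2.INTER_CUBIC)
cv2.imwrite(f"pics/{f}.png",im)
E
python3 look.py scene s1 330 240 490 400
```

```text
(no output)
```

View pics/s1.png

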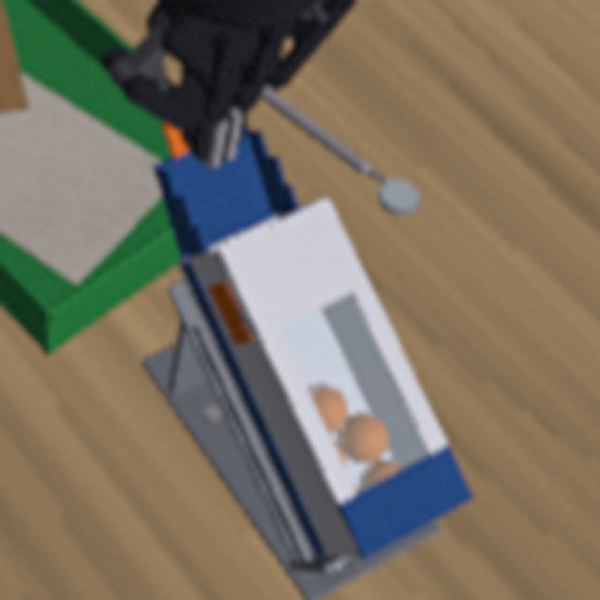

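Call:
drive_tool(
  series=[
    [[-0.003,0,0],0,0],
    [[-0.006,0,0],0,0],
    [[-0.008,0,0],0,0],
    [[-0.009,0,0.001],0,0],
  ],
)

```text
time_s: 3.95
position: [0.5128, 0.1792, 0.1366]
tool_rot: [[0.081, 0.997, 0.001], [0.997, -0.081, 0.001], [0.001, 0.001, -1.0]]
ft_force: [-1.2, 1.9, 2.0]
grip_width: 0.0001
gripper_force: 1.7
```

```bash
cat > sp.py <<'E'
# spout panel inclination from blue/orange points seen by a saved picture
import sys
from h import *
d=load(sys.argv[1]+".npz");W=cloud(d);h=hsv(d)
m=((h[...,0]>100)&(h[...,0]<125)&(h[...,1]>120)|((h[...,0]<15)&(h[...,1]>170)))&(W[...,1]<.215)&(W[...,1]>.12)&(W[...,2]>.09)&(abs(W[...,0]-.515)<.022)
P=W[m];f=(P[:,:2]-[.515,.2097])@[-.082,-.997]
k=np.polyfit(f,P[:,2],1);r=P[:,2]-np.polyval(k,f);g=abs(r)<.004;k=np.polyfit(f[g],P[g,2],1)
print(len(f),g.sum(),"elev",np.degrees(np.arctan(k[0])),"at hinge z",k[1],f.min(),f.max())
E
python3 look.py scene s2; python3 sp.py s1; python3 sp.py s2
```

```text
408 380 elev 49.325191561275716 at hinge z 0.10112431445757684 -0.003623702687080615 0.03900213111720925
475 454 elev 43.53923629267401 at hinge z 0.0997845302726647 -0.003164412784454574 0.04848553692251421
```

Call:
drive_tool(
  series=[
    [[0.0,0,-0.04],0,0.085],
    [[0,0,-0.08],0,0.085],
    [[0.05,0,-0.08],0,0.085],
    [[0.1,0,-0.08],0,0.085],
    [[0.15,0,-0.08],0,0.085],
    [[0.159,0,-0.07],0,0.085],
    [[0.159,0,-0.03],0,0.085],
    [[0.159,0,0.02],0,0.085],
    [[0.159,0,0.06],0,0.085],
    [[0.159,0,0.07],0,0.085],
    [[0.159,0,0.07],0,0.064],
    [[0.159,0,0.07],0,0.061],
    [[0.159,0,0.07],0,0.061],
    [[0.159,0,0.07],0,0.061],
    [[0.159,0,0.07],0,0.061],
  ],
  newtons=20,
)

```text
time_s: 5.5
position: [0.5265, 0.3377, 0.0683]
tool_rot: [[0.081, 0.997, 0.003], [0.997, -0.081, 0.001], [0.001, 0.003, -1.0]]
ft_force: [0.7, -1.7, 8.3]
grip_width: 0.0617
gripper_force: 23.9
```

Call:
drive_tool(
  series=[
    [[0,0,0],0,0.0618],
    [[0,0,0],0,0.0618],
    [[0,0,0],0,0.0618],
  ],
)

```text
time_s: 5.8
position: [0.5265, 0.3377, 0.0681]
tool_rot: [[0.081, 0.997, 0.003], [0.997, -0.081, 0.001], [0.001, 0.003, -1.0]]
ft_force: [0.1, -1.9, 6.5]
grip_width: 0.0624
gripper_force: 8.3
```

Call:
drive_tool(
  series=[
    [[0,0,0],0,0.0621],
    [[0,0,0],0,0.0621],
    [[0,0,0],0,0.0621],
  ],
)

```text
time_s: 6.1
position: [0.5264, 0.3378, 0.0669]
tool_rot: [[0.081, 0.997, 0.002], [0.997, -0.081, 0.001], [0.001, 0.002, -1.0]]
ft_force: [4.2, -1.1, 2.3]
grip_width: 0.0623
gripper_force: 2.0
```

Call:
drive_tool(
  series=[
    [[0,0,0],0,0.0619],
    [[-0.002,0,-0.004],0,0.0619],
    [[-0.005,0,-0.009],0,0.0619],
    [[-0.008,0,-0.014],0,0.0619],
    [[-0.011,0,-0.02],0,0.0619],
    [[-0.013,0,-0.025],0,0.0619],
    [[-0.014,0,-0.03],0,0.0619],
    [[-0.014,0,-0.03],0,0.0619],
  ],
)

```text
time_s: 6.9
position: [0.5246, 0.3234, 0.0971]
tool_rot: [[0.081, 0.997, 0.001], [0.997, -0.081, 0.0], [0.0, 0.001, -1.0]]
ft_force: [0.6, -0.2, -1.7]
grip_width: 0.0619
gripper_force: 2.7
```

```bash
python3 look.py scene s3 330 240 490 400; sed -e 's/("top",0.03),("scene",0.03)/(__import__("sys").argv[1],0),/; s/n+"0.npz"/n+".npz"/' fit.py > fit2.py; python3 fit2.py s3
```

```text
s3 1531 1014 tilt 17.84 head -94.39 rect ((-37.34196472167969, 2.3547744750976562), (150.2071990966797, 81.56550598144531), 0.6840084791183472)
 pct x [-111.2   36.7] y [-33.1  29.8]
 face rect centre [0.5261 0.2888 0.1246]  origin [0.5248 0.2717 0.0713]
 tab 0 0 0
```

View pics/s3.png

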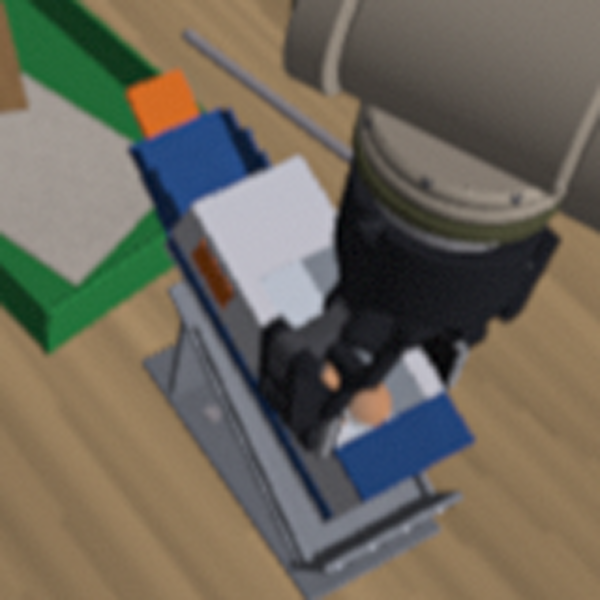

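Call:
drive_tool(
  series=[
    [[0,0,-0.005],0,0.0619],
    [[0,0,-0.01],0,0.0619],
    [[0,0,-0.015],0,0.0619],
    [[0,0,-0.02],0,0.0619],
    [[0,0,-0.024],0,0.0619],
    [[0,0,-0.024],0,0.0619],
    [[0,0,-0.024],0,0.055],
    [[0,0,-0.024],0,0.055],
    [[0,0,-0.024],0,0.055],
    [[0,0,-0.034],0,0.055],
    [[0,0,-0.054],0,0.055],
    [[0,0,-0.074],0,0.055],
    [[0,0,-0.094],0,0.055],
    [[0,0,-0.094],0,0.055],
  ],
  newtons=50,
)

```text
time_s: 8.35
position: [0.5253, 0.3238, 0.1931]
tool_rot: [[0.081, 0.997, 0.004], [0.997, -0.081, 0.002], [0.002, 0.004, -1.0]]
ft_force: [0.2, -0.4, -2.7]
grip_width: 0.0601
gripper_force: 56.7
```

```bash
python3 look.py scene s4 ; cat > pose.py <<'E'
# carton pitch and pose from scene picture; heading known from tool yaw
import sys
from rig import env
from h import *
d=load(sys.argv[1]+".npz");W=cloud(d);h=hsv(d);o=env.observe();T=np.array(o["position"]);R=np.array(o["tool_rot"])
u=-R[:2,0]/np.linalg.norm(R[:2,0]);v=np.array([-u[1],u[0]])
s=(W[...,:2]-T[:2])@u;y=(W[...,:2]-T[:2])@v;z=W[...,2]-T[2]
m=(abs(y)<.033)&(s>-.06)&(s<.13)&(abs(z)<.12)&(h[...,1]<60)&(h[...,2]>150)
P=np.c_[s[m],z[m]];rng=np.random.default_rng(0);best=0
for _ in range(600):
    a,b=P[rng.choice(len(P),2,False)]
    if abs(b[0]-a[0])<.03: continue
    k=(b[1]-a[1])/(b[0]-a[0]);g=abs(P[:,1]-a[1]-k*(P[:,0]-a[0]))<.002
    if g.sum()>best: best=g.sum();G=g
k=np.polyfit(P[G,0],P[G,1],1);p=np.arctan(k[0])
mm=(abs(y)<.033)&(abs(z-np.polyval(k,s))<.003)&(s>-.15)&(s<.2)
xs=(s[mm]*np.cos(p)+(z[mm]-k[1])*np.sin(p))
print("TCP",T.round(4),"pitch",np.degrees(p).round(1),"n",best,"face height over TCP at s=0",k[1].round(4),"face extent along x",np.percentile(xs,[1,99]).round(4),"ymean",y[m][G].min().round(4),y[m][G].max().round(4), "F",np.round(o["ft_force"],2),o["gripper_force"])
E
python3 pose.py s4; python3 look.py top t4; python3 pose.py t4
```

```text
TCP [0.5246 0.3236 0.1912] pitch 4.7 n 1002 face height over TCP at s=0 0.0153 face extent along x [-0.0376  0.1111] ymean -0.0308 0.0315 F [-0.3  -0.42 -4.37] 56.63449376821518
TCP [0.5241 0.3234 0.1898] pitch 7.0 n 334 face height over TCP at s=0 0.0118 face extent along x [0.0292 0.1143] ymean -0.0311 0.0311 F [-0.24 -0.41 -2.3 ] 56.615616381168365
```

Call:
drive_tool(
  series=[
    [[-0.008,0,0],0,0.055],
    [[-0.025,0.001,0],0,0.055],
    [[-0.05,0.003,0],0,0.055],
    [[-0.075,0.004,0],0,0.055],
    [[-0.1,0.006,0],0,0.055],
    [[-0.125,0.007,0],0,0.055],
    [[-0.15,0.009,0],0,0.055],
    [[-0.175,0.01,0],0,0.055],
    [[-0.2,0.012,0],0,0.055],
    [[-0.225,0.013,0],0,0.055],
    [[-0.25,0.015,0],0,0.055],
    [[-0.275,0.016,0],0,0.055],
    [[-0.3,0.018,0],0,0.055],
    [[-0.325,0.019,0],0,0.055],
    [[-0.35,0.021,0],0,0.055],
    [[-0.375,0.022,0],0,0.055],
    [[-0.4,0.024,0],0,0.055],
    [[-0.415,0.025,0],0,0.055],
    [[-0.424,0.025,0],0,0.055],
    [[-0.424,0.025,0],0,0.055],
  ],
)

```text
time_s: 10.45
position: [0.5146, -0.1018, 0.1901]
tool_rot: [[0.082, 0.997, -0.001], [0.997, -0.082, 0.0], [0.0, -0.001, -1.0]]
ft_force: [0.4, 0.9, -3.4]
grip_width: 0.0605
gripper_force: 56.6
```

```bash
python3 look.py scene s5 ; python3 pose.py s5; python3 look.py top t5 ; python3 pose.py t5
```

```text
TCP [ 0.5147 -0.1009  0.1902] pitch 4.9 n 239 face height over TCP at s=0 0.013 face extent along x [-0.038   0.0968] ymean -0.0318 0.0253 F [-0.44  1.28 -3.36] 56.61438971757889
TCP [ 0.5148 -0.1004  0.1902] pitch 5.9 n 206 face height over TCP at s=0 0.0122 face extent along x [-0.0331  0.1141] ymean -0.0312 0.0294 F [ 0.02  0.36 -2.96] 56.61824315786362
```

View pics/s5.png

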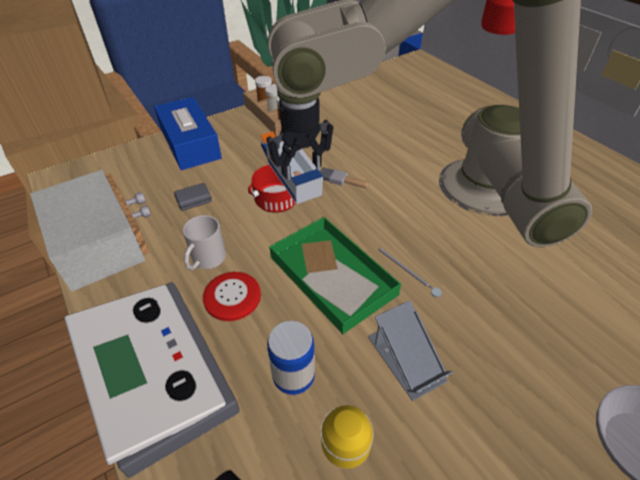

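Call:
drive_tool(
  series=[
    [[0,0,0.02],0,0.055],
    [[0,0,0.045],0,0.055],
    [[0,0,0.065],0,0.055],
    [[0,0,0.078],0,0.055],
    [[0,0,0.083],0,0.055],
    [[0,0,0.083],0,0.055],
  ],
)

```text
time_s: 11.15
position: [0.5149, -0.1003, 0.1071]
tool_rot: [[0.08, 0.997, -0.001], [0.997, -0.08, 0.0], [0.0, -0.001, -1.0]]
ft_force: [0.7, 0.4, -2.5]
grip_width: 0.0604
gripper_force: 56.6
```

Call:
drive_tool(
  series=[
    [[0,0,0],0,0.061],
    [[0,0,0],0,0.0618],
    [[0,0,0],0,0.0618],
    [[0,0,0],0,0.0618],
  ],
  newtons=20,
)

```text
time_s: 11.55
position: [0.5153, -0.101, 0.1078]
tool_rot: [[0.081, 0.997, 0.001], [0.997, -0.081, -0.0], [-0.0, 0.001, -1.0]]
ft_force: [1.3, -0.0, -1.8]
grip_width: 0.0615
gripper_force: 6.4
```

```bash
python3 look.py top t6 ; python3 pose.py t6;  python3 look.py scene s6 ; python3 pose.py s6
```

```text
TCP [ 0.5152 -0.1011  0.1078] pitch 3.5 n 138 face height over TCP at s=0 0.0117 face extent along x [0.0359 0.1143] ymean -0.0304 0.031 F [ 0.11 -0.31 -2.22] 6.413381136953831
TCP [ 0.5152 -0.101   0.1076] pitch 4.5 n 190 face height over TCP at s=0 0.0131 face extent along x [-0.0384  0.0843] ymean -0.0313 0.0291 F [ 1.18  0.6  -1.86] 6.4266398549079895
```

Call:
drive_tool(
  series=[
    [[0,0,0],0,0.0619],
    [[0,0,0],0,0.0619],
    [[-0.003,0,-0.006],0,0.0619],
    [[-0.006,0,-0.012],0,0.0619],
    [[-0.01,0,-0.018],0,0.0619],
    [[-0.014,0,-0.024],0,0.0619],
    [[-0.014,0,-0.024],0,0.0619],
  ],
)

```text
time_s: 12.35
position: [0.5142, -0.1158, 0.1323]
tool_rot: [[0.082, 0.997, 0.002], [0.997, -0.082, -0.001], [-0.001, 0.002, -1.0]]
ft_force: [0.7, -0.8, -2.6]
grip_width: 0.0617
gripper_force: 2.9
```

```bash
python3 look.py top t7 ; python3 pose.py t7;  python3 look.py scene s7 ; python3 pose.py s7
```

```text
TCP [ 0.5141 -0.1154  0.1318] pitch -5.3 n 70 face height over TCP at s=0 0.0066 face extent along x [0.0197 0.1127] ymean -0.0275 0.0235 F [ 0.45  0.85 -1.08] 2.87642321549356
TCP [ 0.514  -0.1152  0.1315] pitch -8.3 n 90 face height over TCP at s=0 0.0114 face extent along x [-0.0393  0.1029] ymean -0.0299 0.0289 F [ 0.53 -0.08 -1.8 ] 2.9027081932872534
```

Call:
drive_tool(
  series=[
    [[-0.004,0,-0.005],0,0.0619],
    [[-0.008,0,-0.009],0,0.0619],
    [[-0.012,0,-0.013],0,0.0619],
    [[-0.015,0,-0.017],0,0.0619],
    [[-0.019,0,-0.02],0,0.0619],
    [[-0.019,0,-0.02],0,0.061],
  ],
)

```text
time_s: 13.05
position: [0.5125, -0.1345, 0.1518]
tool_rot: [[0.082, 0.997, 0.001], [0.997, -0.082, -0.001], [-0.0, 0.001, -1.0]]
ft_force: [0.0, 0.7, 0.4]
grip_width: 0.0614
gripper_force: 20.6
```

```bash
python3 look.py top t8 ; python3 pose.py t8;  python3 look.py scene s8 230 110 350 220; python3 pose.py s8
```

```text
TCP [ 0.5124 -0.134   0.1515] pitch 0.3 n 58 face height over TCP at s=0 -0.0149 face extent along x [-0.0529  0.0677] ymean -0.0316 0.0305 F [ 0.27 -0.06  0.5 ] 20.728170722723007Traceback (most recent call last):
  File "pose.py", line 15, in <module>
    k=np.polyfit(P[G,0],P[G,1],1);p=np.arctan(k[0])
                   ^
NameError: name 'G' is not defined
```

View pics/s8.png

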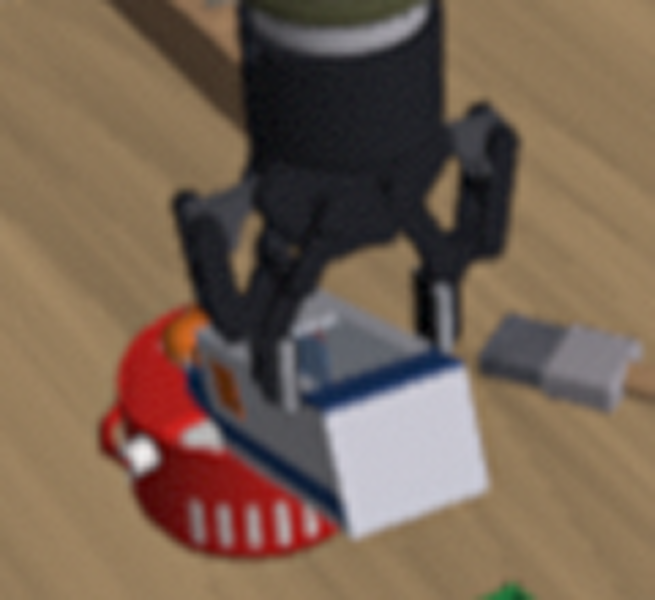

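```bash
cat > side.py <<'E'
# carton pitch from its +y side panel: blue strip along its lower edge
import sys
from rig import env
from h import *
d=load(sys.argv[1]+".npz");W=cloud(d);h=hsv(d);o=env.observe();T=np.array(o["position"]);R=np.array(o["tool_rot"])
u=-R[:2,0]/np.linalg.norm(R[:2,0]);v=np.array([-u[1],u[0]])
s=(W[...,:2]-T[:2])@u;y=(W[...,:2]-T[:2])@v;z=W[...,2]-T[2]
a=(abs(y-.031)<.004)&(s>-.13)&(s<.16)&(abs(z)<.15)
m=a&(h[...,0]>100)&(h[...,0]<130)&(h[...,1]>110)
P=np.c_[s[m],z[m]].astype(np.float32)*1000
q=cv2.fitLine(P,cv2.DIST_HUBER,0,.01,.01).ravel();q[:2]*=np.sign(q[0])
p=np.arctan2(q[1],q[0]);A=np.c_[s[a],z[a]]*1000;x=A@[np.cos(p),np.sin(p)];n=A@[-np.sin(p),np.cos(p)]
print("n",m.sum(),"pitch",np.degrees(p).round(1),"strip line height",(q[2:]@[-np.sin(p),np.cos(p)]).round(1),"x ext",np.percentile(P@[np.cos(p),np.sin(p)],[1,99]).round(1),"panel x",np.percentile(x,[1,99]).round(1),"z",np.percentile(n,[1,99]).round(1))
# pod rim
r=(cv2.inRange(h,(0,150,60),(6,255,255))>0)&(abs(W[...,0]-.5)<.1)&(abs(W[...,1]+.26)<.1)&(W[...,2]>.066)&(W[...,2]<.08)
if r.sum()>20:
    Q=W[r][:,:2];c=np.linalg.lstsq(np.c_[2*Q,np.ones(len(Q))],(Q**2).sum(1),rcond=None)[0];print("pod rim n",r.sum(),c[:2].round(4),np.sqrt(c[2]+c[:2]@c[:2]).round(4))
b=(h[...,0]>8)&(h[...,0]<20)&(h[...,1]>110)&(h[...,2]>120)&(W[...,2]<.07)&(np.hypot(W[...,0]-.5025,W[...,1]+.2605)<.056)
print("orange in pod",b.sum())
E
python3 side.py s5; python3 side.py s7; python3 side.py s8;python3 side.py t5; python3 side.py t8
```

```text
n 66 pitch 3.4 strip line height 13.7 x ext [-64.1 107.2] panel x [-131.8   84.7] z [-145.7  147.3]
pod rim n 127 [ 0.5028 -0.2574] 0.058
orange in pod 10
n 63 pitch -8.6 strip line height -51.3 x ext [-51.3 127.8] panel x [-99.2 123. ] z [-163.   140.9]
pod rim n 101 [ 0.5002 -0.254 ] 0.0611
orange in pod 6
n 69 pitch -20.5 strip line height -32.3 x ext [-35.9 138.5] panel x [-73.5 142. ] z [-179.9  130.2]
pod rim n 83 [ 0.505  -0.2577] 0.0562
orange in pod 4Traceback (most recent call last):
  File "side.py", line 11, in <module>
    q=cv2.fitLine(P,cv2.DIST_HUBER,0,.01,.01).ravel();q[:2]*=np.sign(q[0])
      ~~~~~~~~~~~^^^^^^^^^^^^^^^^^^^^^^^^^^^^
cv2.error: OpenCV(4.12.0) /io/opencv/modules/imgproc/src/linefit.cpp:50: error: (-215:Assertion failed) count > 0 in function 'fitLine2D_wods'

Traceback (most recent call last):
  File "side.py", line 11, in <module>
    q=cv2.fitLine(P,cv2.DIST_HUBER,0,.01,.01).ravel();q[:2]*=np.sign(q[0])
      ~~~~~~~~~~~^^^^^^^^^^^^^^^^^^^^^^^^^^^^
cv2.error: OpenCV(4.12.0) /io/opencv/modules/imgproc/src/linefit.cpp:50: error: (-215:Assertion failed) count > 0 in function 'fitLine2D_wods'
```

Call:
drive_tool(
  series=[
    [[0,0,0],0,0.0618],
    [[-0.003,0,-0.003],0,0.0619],
    [[-0.008,0,-0.007],0,0.0619],
    [[-0.014,0,-0.012],0,0.0619],
    [[-0.02,0,-0.017],0,0.0619],
    [[-0.026,0,-0.021],0,0.0619],
    [[-0.03,0,-0.024],0,0.0619],
    [[-0.03,0,-0.024],0,0.061],
    [[-0.03,0,-0.024],0,0.061],
  ],
)

```text
time_s: 14.05
position: [0.5099, -0.1638, 0.1752]
tool_rot: [[0.081, 0.997, 0.0], [0.997, -0.081, 0.0], [0.0, 0.0, -1.0]]
ft_force: [1.4, -0.9, -1.5]
grip_width: 0.0613
gripper_force: 19.6
```

```bash
python3 look.py scene s9 230 110 350 220; python3 side.py s9; python3 look.py wrist w9
```

```text
n 72 pitch -37.9 strip line height -36.8 x ext [-34.2 136.1] panel x [-106.8  198.1] z [-158.4  104. ]
pod rim n 146 [ 0.5036 -0.2578] 0.0575
orange in pod 40
```

View pics/s9.png

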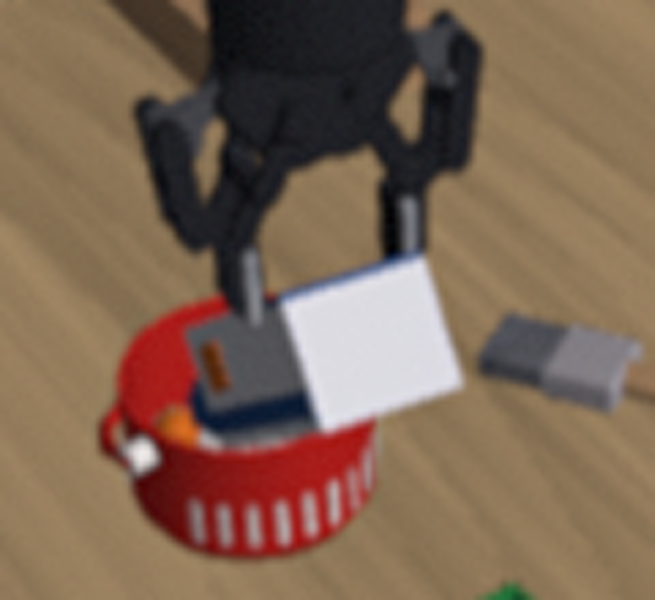

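Call:
drive_tool(
  series=[
    [[0,0,0],0,0.0618],
    [[-0.004,0,-0.002],0,0.0619],
    [[-0.009,0,-0.005],0,0.0619],
    [[-0.014,0,-0.008],0,0.0619],
    [[-0.018,0,-0.01],0,0.0619],
    [[-0.018,0,-0.01],0,0.061],
    [[-0.018,0,-0.01],0,0.06],
    [[-0.018,0,-0.01],0,0.06],
    [[-0.018,0,-0.016],0,0.06],
    [[-0.018,0,-0.01],0,0.06],
    [[-0.018,0,-0.016],0,0.06],
    [[-0.018,0,-0.016],0,0.06],
    [[-0.018,0,-0.016],0,0.06],
  ],
  newtons=30,
)

```text
time_s: 15.45
position: [0.5085, -0.1817, 0.1915]
tool_rot: [[0.081, 0.997, 0.0], [0.997, -0.081, -0.0], [-0.0, 0.0, -1.0]]
ft_force: [-0.2, -1.6, -1.7]
grip_width: 0.061
gripper_force: 33.4
```

```bash
python3 look.py scene s10; python3 side.py s10
```

```text
n 78 pitch -47.7 strip line height -39.8 x ext [-32.9 137.3] panel x [-123.1  181.4] z [-75.4  83.8]
pod rim n 155 [ 0.5037 -0.2575] 0.0577
orange in pod 59
```

Call:
drive_tool(
  series=[
    [[0,0,0.005],0,0.0615],
    [[0.005,0,0.008],0,0.0619],
    [[0.01,0,0.011],0,0.0619],
    [[0.016,0,0.014],0,0.0619],
    [[0.022,0,0.018],0,0.0619],
    [[0.028,0,0.022],0,0.0619],
    [[0.034,0,0.026],0,0.0619],
    [[0.04,0,0.03],0,0.0619],
    [[0.045,0,0.034],0,0.0619],
    [[0.05,0,0.039],0,0.0619],
    [[0.05,0,0.039],0,0.061],
  ],
  newtons=20,
)

```text
time_s: 16.6
position: [0.5124, -0.1312, 0.1517]
tool_rot: [[0.08, 0.997, -0.001], [0.997, -0.08, 0.0], [0.0, -0.001, -1.0]]
ft_force: [0.5, 0.3, -0.1]
grip_width: 0.0611
gripper_force: 18.8
```

```bash
python3 look.py scene s11; python3 side.py s11
```

```text
n 65 pitch -19.1 strip line height -35.0 x ext [-36.3 140.3] panel x [-71.1 141. ] z [-179.1  131.2]
pod rim n 95 [ 0.5023 -0.2577] 0.0586
orange in pod 51
```

Call:
drive_tool(
  series=[
    [[0,0,0],0,0.0619],
    [[0.005,0,0.005],0,0.0619],
    [[0.01,0,0.01],0,0.0619],
    [[0.014,0,0.015],0,0.0619],
    [[0.018,0,0.02],0,0.0619],
    [[0.021,0,0.025],0,0.0619],
    [[0.023,0,0.029],0,0.0619],
    [[0.023,0,0.029],0,0.058],
    [[0.023,0,0.029],0,0.055],
    [[0.023,0,0.015],0,0.055],
    [[0.023,0,-0.015],0,0.055],
    [[0.023,0,-0.045],0,0.055],
    [[0.03,0,-0.06],0,0.055],
    [[0.05,0,-0.06],0,0.055],
    [[0.075,0,-0.06],0,0.055],
    [[0.1,0,-0.06],0,0.055],
    [[0.13,0,-0.06],0,0.055],
    [[0.15,0,-0.06],0,0.055],
    [[0.15,0,-0.06],0,0.055],
  ],
  newtons=50,
)

```text
time_s: 18.55
position: [0.5245, 0.0195, 0.2124]
tool_rot: [[0.078, 0.997, -0.0], [0.997, -0.078, 0.0], [0.0, -0.0, -1.0]]
ft_force: [0.4, -0.3, -1.3]
grip_width: 0.0596
gripper_force: 54.8
```

```bash
python3 look.py scene s12; python3 side.py s12; python3 pose.py s12; python3 look.py top t12; python3 pose.py t12
python3 - <<'E'
from h import *
im=np.zeros((500,800,3),np.uint8)
for i,(n,b) in enumerate([("t12",(400,210,470,280)),("s12",(220,130,380,290))]):
    d=load(n+".npz");u0,v0,u1,v1=b;im[:400,i*400:i*400+400]=cv2.resize(d["img"][v0:v1,u0:u1,::-1],(400,400),interpolation=cv2.INTER_CUBIC)
cv2.imwrite("pics/c12.png",im[:400])
E
```

```text
n 115 pitch -2.5 strip line height -33.2 x ext [-33.1 150.3] panel x [-38.9 143.1] z [-47.4 147.1]
pod rim n 171 [ 0.5032 -0.2578] 0.0578
orange in pod 176
TCP [0.5246 0.0182 0.2124] pitch -2.8 n 194 face height over TCP at s=0 0.0079 face extent along x [-0.0382  0.1083] ymean -0.0315 0.0299 F [-0.1  -0.77 -1.7 ] 54.8211944103241
TCP [0.5246 0.0174 0.2123] pitch -3.7 n 279 face height over TCP at s=0 0.0087 face extent along x [-0.0331  0.1145] ymean -0.0301 0.0304 F [ 0.13 -0.28 -2.47] 54.824049174785614
```

View pics/c12.png

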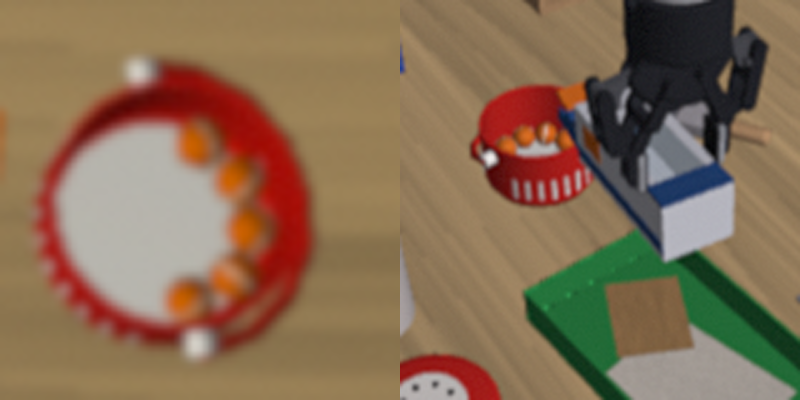

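Call:
drive_tool(
  series=[
    [[0.015,-0.003,0],-3,0.055],
    [[0.035,-0.006,0],-6,0.055],
    [[0.06,-0.01,0],-9.4,0.055],
    [[0.08,-0.013,0],-9.4,0.055],
    [[0.0887,-0.0146,0],-9.4,0.055],
    [[0.0887,-0.0146,0.02],-9.4,0.055],
    [[0.0887,-0.0146,0.05],-9.4,0.055],
    [[0.0887,-0.0146,0.08],-9.4,0.055],
    [[0.0887,-0.0146,0.105],-9.4,0.055],
    [[0.0887,-0.0146,0.125],-9.4,0.055],
    [[0.0887,-0.0146,0.14],-9.4,0.055],
    [[0.0887,-0.0146,0.147],-9.4,0.055],
    [[0.0887,-0.0146,0.15],-9.4,0.055],
    [[0.0887,-0.0146,0.15],-9.4,0.055],
  ],
)

```text
time_s: 20.05
position: [0.5175, 0.107, 0.0626]
tool_rot: [[-0.083, 0.997, 0.0], [0.997, 0.083, -0.0], [-0.0, 0.0, -1.0]]
ft_force: [0.2, 0.0, -1.3]
grip_width: 0.0598
gripper_force: 54.8
```

```bash
python3 look.py scene s13;  python3 pose.py s13; python3 look.py top t13; python3 pose.py t13
```

```text
TCP [0.5177 0.1071 0.0629] pitch -3.3 n 383 face height over TCP at s=0 0.0075 face extent along x [-0.1414  0.1124] ymean -0.0302 0.029 F [-0.3   0.61 -2.42] 54.80263888835907
TCP [0.5177 0.1071 0.063 ] pitch -4.5 n 189 face height over TCP at s=0 0.011 face extent along x [-0.1341  0.1152] ymean -0.0305 0.0306 F [ 0.32 -0.08 -1.37] 54.80400502681732
```

Call:
drive_tool(
  series=[
    [[0,0,0.002],0,0.06],
    [[0,0,0.004],0,0.0615],
    [[0,0,0.006],0,0.0619],
    [[0,0,0.008],0,0.0619],
    [[0,0,0.0095],0,0.0619],
    [[0,0,0.0095],0,0.0619],
    [[0,0,0.0095],0,0.0625],
    [[0,0,0.0095],0,0.066],
    [[0,0,0.0095],0,0.078],
    [[0,0,0.0095],0,0.078],
    [[0,0,0.0],0,0.078],
    [[0,0,-0.02],0,0.078],
    [[0,0,-0.06],0,0.078],
    [[0,0,-0.11],0,0.078],
    [[0.05,0,-0.15],0,0.078],
    [[0.1,0,-0.17],0,0.078],
    [[0.15,0,-0.17],0,0.078],
    [[0.2,0,-0.17],0,0.078],
    [[0.2,0,-0.17],0,0.078],
  ],
  newtons=20,
)

```text
time_s: 22.05
position: [0.4995, 0.3103, 0.2333]
tool_rot: [[-0.087, 0.996, 0.001], [0.996, 0.087, 0.001], [0.001, 0.001, -1.0]]
ft_force: [1.4, -1.1, 0.9]
grip_width: 0.0778
gripper_force: 0.0
```

```bash
python3 look.py scene s14 220 140 480 400; python3 look.py top t14; python3 - <<'E'
from h import *
for n in("s14","t14"):
    d=load(n+".npz");W=cloud(d);h=hsv(d);m=(abs(W[...,0]-.52)<.06)&(abs(W[...,1]-.04)<.13)&(W[...,2]>.045)
    P=W[m];f=P[abs(P[:,2]-np.median(P[:,2]))<.006];k=np.linalg.lstsq(np.c_[f[:,:2],np.ones(len(f))],f[:,2],rcond=None)[0]
    print(n,np.median(P[:,2]).round(4),"slopes deg",np.degrees(k[:2]).round(1),cv2.minAreaRect(f[:,:2].astype(np.float32)*1000))
E
```

```text
s14 0.0586 slopes deg [-0.7 -0.2] ((520.7689208984375, 70.49534606933594), (64.68034362792969, 152.60379028320312), 5.342875003814697)
t14 0.0593 slopes deg [-0.1 -0.1] ((519.8762817382812, 68.27238464355469), (63.6176872253418, 150.44100952148438), 4.382446765899658)
```

View pics/s14.png

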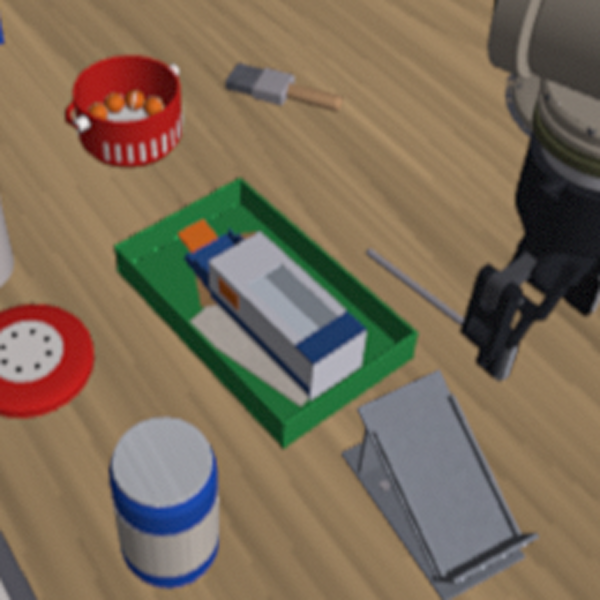

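The carton lies flat in the tray with its window up, at about (330,310) in the crop. The balls are in the pod, at about (128,103), and nothing else has moved, so I'm handing the job in.

```bash
python3 -c "
from rig import env
print(env.close_job())"
```

```text
the job is handed in; nothing more can be done
None
```

The job is handed in: I pulled the spout out to its stop in the stand, poured all five balls into the pod, and left the empty carton flat, window up, in the green tray with the gripper clear, at about 22 s of the 58 s allowed. While pouring, the carton rested lightly on the pod's rim, and the pod showed no measurable movement.

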